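Rack the last plate and set the drying switches

TASK

Take the plate from the single drip stand and stand it upright in the left-most empty place of the four-place drying rack. Set the four levers of the switch box, which match the rack's places in order from left to right, so that every place with a plate is on (lever tipped away from the robot) and every empty place is off (lever tipped toward the robot). Lower the plate in gently instead of letting it drop, and leave the plates already in the rack and the other things where they are.

Things in the scene. Friction and masses are not known exactly. Their poses are not given: they have to be found in the camera images.
- rack_slot1 (a point): Place 1 (left-most, +y) of the drying rack: a fixed white tray 150 mm deep (x), 236 mm wide (y), with four plate places 50 mm apart in a row along its own y. The point is where the centre of a plate standing in this place lies, 91 mm above the worktop. x of the rack points to its back, y to its left, across the places: a standing plate's flat faces look along y.
- rack_slot2 (a point): Place 2 of the rack (second from left); point and axes as place 1. In each place the plate stands on two level steel rails along y (6 mm wire, centres 30 mm above the worktop, 40 mm in front of and behind the place's centre).
- rack_slot3 (a point): Place 3 of the rack; point and axes as place 1. On both sides of each place, over each rail, stands a round-topped hairpin of 6 mm steel wire reaching 98 mm above the worktop; the clear gap between the hairpins is 18 mm, for a plate 12 mm thick.
- rack_slot4 (a point): Place 4 (right-most) of the rack; point and axes as place 1.
- stand_slot (a point): Drip stand: a fixed one-place piece of the same make as the rack (tray 150 x 86 mm, one place between hairpins, same heights and gap). The point is the centre of a plate standing in it, 91 mm above the worktop; axes as in the rack.
- plate_a_centre (a point): Flat white stoneware plate, a disc 140 mm in diameter, 12 mm thick with parallel faces, about 0.2 kg. It starts standing in one of the rack's four places (which one varies) and stays there. The point is the disc's centre, half-way through its thickness; its z axis is the disc's axis.
- plate_b_centre (a point): Flat white stoneware plate, a disc 140 mm in diameter, 12 mm thick with parallel faces, about 0.2 kg. It starts standing in one of the rack's four places (which one varies) and stays there. The point is the disc's centre, half-way through its thickness; its z axis is the disc's axis.
- plate_c_centre (a point): The plate to move, like the other two; it starts in the drip stand. The point is the disc's centre; z is the disc's axis. Its top edge is 70 mm above the centre; the hairpins leave the upper 60 mm of the disc free, so it can be gripped across its thickness from above. It may lean up to 0.1 rad on a hairpin.
- switch1_pivot (a point): Pivot of lever 1 (left-most, +y) of the switch box: a fixed white box 90 mm deep (x), 190 mm wide (y), 40 mm high, with four black toggle levers 40 mm apart in a row along its own y. The pivot lies 32 mm above the worktop on the box's middle line. The box's x points to its back, away from the robot; z up. Lever 1 belongs to rack place 1.
- switch2_pivot (a point): Pivot of lever 2 (for rack place 2); point and axes as lever 1. Each lever is a paddle 14 mm wide (y) and 8 mm thick (x), its tip 50 mm from the pivot; when upright its tip is 82 mm above the worktop.
- switch3_pivot (a point): Pivot of lever 3 (for rack place 3); as lever 2.
- switch4_pivot (a point): Pivot of lever 4 (for rack place 4); as lever 2.
- switch1 (a joint): Lean of lever 1, rad: +0.4 = on (tip to the back, away from the robot, at its stop), -0.4 = off (tip to the front, toward the robot, at its stop). The lever is top-heavy: pushed well past upright it falls to that stop by itself and stays; under 1 N at the tip pushes it over.
- switch2 (a joint): Lean of lever 2, rad: +0.4 = on (tip to the back, away from the robot, at its stop), -0.4 = off (tip to the front, toward the robot, at its stop). Falls over like lever 1.
- switch3 (a joint): Lean of lever 3, rad: +0.4 = on (tip to the back, away from the robot, at its stop), -0.4 = off (tip to the front, toward the robot, at its stop). Falls over like lever 1.
- switch4 (a joint): Lean of lever 4, rad: +0.4 = on (tip to the back, away from the robot, at its stop), -0.4 = off (tip to the front, toward the robot, at its stop). Falls over like lever 1.
- teaspoon: Bystander: metal teaspoon, 130x26x11 mm, lying behind the task's things; its origin is the centre of its underside.
- ball_pen: Bystander: ball pen, 145 mm long, lying behind the task's things; its origin is the centre of its underside.
- sardines: Bystander: low sardine tin, 63x105x26 mm, near the left edge of the work area; its origin is the centre of its underside.
- travel_mug: Bystander: travel mug, 64 mm across, 112 mm tall, to the right of the drip stand; its origin is the centre of its underside.
- jam: Bystander: jam jar, 68 mm across, 84 mm tall, behind the work area; its origin is the centre of its underside.
- half_tin: Bystander: short food tin, 75 mm across, 58 mm tall, behind the work area; its origin is the centre of its underside.
- yoghurt_pot: Bystander: yoghurt pot, 72 mm across, 71 mm tall, behind the work area; its origin is the centre of its underside.
There are look-alikes about, which are no part of the job. Leave any turquoise look-alike of the part that bears plate_c_centre alone.

How it is judged:
By the outcome, as a careful person would: the job done as asked, in the order asked, and still so for the second after the job is handed in, with the robot touching nothing.
It also fails if it takes over 58 s, if anything falls off the work surface, if the arm or the gripper's body presses on something with over 40 N, if the wrist force passes 120 N, or if a joint passes its speed limit or range.

ROBOT

A 6-joint arm with a two-finger parallel gripper is mounted at the origin on a cart in front of the work surface, level with it; the furniture and walls round the work are solid. World frame = base frame: x ahead of the robot, y to its left, z up, the work surface at z = 0. Lengths are in m, angles in rad, forces in N, time in s.
With the tool pointing down it reaches from about 0.325 to 0.75 m from the base axis. Payload 7.6 kg.
Tool frame: the origin (TCP) lies at the centre of the arm's flange, where the gripper is bolted on; the fingertips stand 173 mm ahead of it and the grasp point (between the pads) lies 155 mm ahead of it (robot.grip_depth is the distance from the TCP to the grasp point, in m); z points along the fingers, y is the line along which they close (so a half turn about z gives the same grasp; the last joint's range is limited). The gripper opens to 85 mm and grips with 20 to 120 N. Pads are 22 mm wide; open, the fingers measure 114 mm over their backs; the gripper's body (76 mm by 85 mm) begins 54 mm behind the grasp point. The pads swing forward as they close: fully open they stand 13 mm farther back than shut.
Start: joints at [-1.173, 0.052, 1.401, -0, 1.689, -0.07], TCP at [0.237, -0.469, 0.405] pointing down, gripper open.
Joint ranges: [-2.9, 2.9], [-0.91, 2.17], [0.12, 2.37], [-1.06, 4.2], [0.26, 2.73], [-2.93, 2.93]. Speed limits (rad/s): [2.57, 2.57, 3.01, 3.14, 3.14, 3.14].

INTERFACE

Orientations are given as a 3x3 rotation matrix whose columns are the frame's x, y, z axes.
In Python, from workcell import robot gives the robot as it stands. The module is installed in compiled form; this text tells all that it offers.
- The arm moves only by the tool step_arm, never from a script. Its argument "deltas" is a list of rows, each a list of 3 entries, a list of its own where there are three numbers: the shift along the world's x, y, z in units of 25 mm (1.0 is 25 mm), then the turn, a rotation vector about the world's x, y, z in units of 5 degrees (1.0 is 5 degrees), then the opening, from -1 (shut) to 1 (fully open). A call has 1 to 10 rows; each row is the pose to reach, as a shift and turn from the pose commanded when the call began; what a row does not reach only later rows make up. A row lasts 1/12 s, in which the tool goes at most 41.7 mm and 7.16 degrees, less where a joint would pass 70% of its speed; a pose out of reach is approached as far as the arm can. A call with a gripper value outside its range is refused whole. The fingers move at their own pace and stop on an object; the grip force is fixed at half the most. Time passes only in rows, so rows that repeat a pose let the fingers close. It gives the time, the measured TCP pose, the force, the opening and the grip force at its end, in the units of the state.
- robot.read_state(): the state, without advancing time (a new reading comes with each control period).
- robot.read_camera(name): name is "side" or "top"; returns a dict with "frame" (420x560x3 uint8, blue, green, red), "camera_matrix" (3x3 intrinsics, pixels), "D" ([k1, k2, p1, p2, k3] as OpenCV has them; the pictures are not rectified), "T" (4x4, takes a point from camera to world coordinates). Camera axes: x right, y down, z forward; pixel columns grow to the right and rows downward; lengths in m; the calibration is good to about 2 mm. A picture is of the moment at which its call begins. There is no depth.
- robot.close_job(): hands the job in; it is judged then, once.
The state is a dict: "time": time; "joint_pos": joint angles; "dq": joint speeds; "joint_efforts": joint torques, N m; "position": TCP position; "orientation": TCP orientation; "ft_force": force on the tool from outside, world axes, zero at the start; "moment": the same for the moment, N m; "grip_width": finger opening in m; "grasp_force": force on a finger pad.
Only numpy, scipy, OpenCV 4.12 (cv2) and the standard library are available. Lean on these libraries where they do the work, as an engineer would, in place of code of your own. Each camera call takes 0.05 s, during which the arm holds its last target. There are 200 camera calls.

## Working session

There is one attempt and no reset: what is moved stays moved. The work goes in short steps, Python scripts to look and compute and a tool call to move; the robot and the scene stay as the last step left them, time stands still between calls to the robot, and variables do not carry over. Pictures are saved under pics/ and viewed, at most 10 in all, crops included, and the job is handed in when it is done.

Besides the shell and the picture viewer there is one more tool, called after "Call:" as name([rows], argument=value, ...), one row to a line, values as JSON. step_arm: Moves the arm, as the interface text tells. Its arguments: {"type":"object","properties":{"deltas":{"type":"array"}},"required":["deltas"]}

```bash
mkdir -p pics; cat > h.py <<'E'
from workcell import robot
import numpy as np, cv2
def snap(n,name):
    c=robot.read_camera(n); cv2.imwrite(f'pics/{name}.png',c['frame'])
    np.savez(f'pics/{name}.npz',**{k:c[k] for k in('frame','camera_matrix','D','T')}); return c
def load(name): return dict(np.load(f'pics/{name}.npz'))
def px2w(c,pts,z):
    K,D,T=np.array(c['camera_matrix']),np.array(c['D']),np.array(c['T'])
    u=cv2.undistortPoints(np.array(pts,float).reshape(-1,1,2),K,D).reshape(-1,2)
    d=np.c_[u,np.ones(len(u))]@T[:3,:3].T; o=T[:3,3]
    z=np.broadcast_to(z,len(u)); return o+d*((z-o[2])/d[:,2])[:,None]
def w2px(c,P):
    K,D,T=np.array(c['camera_matrix']),np.array(c['D']),np.array(c['T'])
    Ti=np.linalg.inv(T); r,_=cv2.Rodrigues(Ti[:3,:3])
    return cv2.projectPoints(np.array(P,float).reshape(-1,1,3),r,Ti[:3,3],K,D)[0].reshape(-1,2)
E
python3 - <<'E'
from h import *
a=snap('top','top0');b=snap('side','side0')
for c in(a,b): print(np.round(c['T'],3),np.round(c['camera_matrix'],0).tolist())
cv2.imwrite('pics/t0.png',cv2.resize(a['frame'],(800,600),interpolation=2))
cv2.imwrite('pics/s0.png',cv2.resize(b['frame'],(800,600),interpolation=2))
E
```

```text
[[ 0.022 -0.988  0.153  0.402]
 [-1.    -0.023 -0.002 -0.164]
 [ 0.005 -0.153 -0.988  1.453]
 [ 0.     0.     0.     1.   ]] [[382.0, 0.0, 285.0], [0.0, 382.0, 218.0], [0.0, 0.0, 1.0]]
[[ 0.838 -0.32   0.442 -0.079]
 [-0.546 -0.467  0.695 -1.242]
 [-0.016 -0.824 -0.566  0.954]
 [ 0.     0.     0.     1.   ]] [[386.0, 0.0, 279.0], [0.0, 386.0, 207.0], [0.0, 0.0, 1.0]]
```

View pics/t0.png

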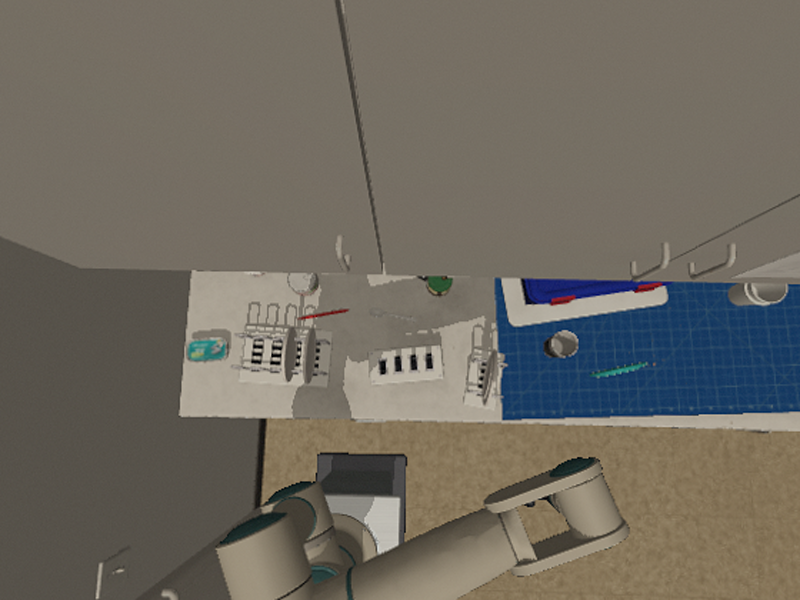

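View pics/s0.png

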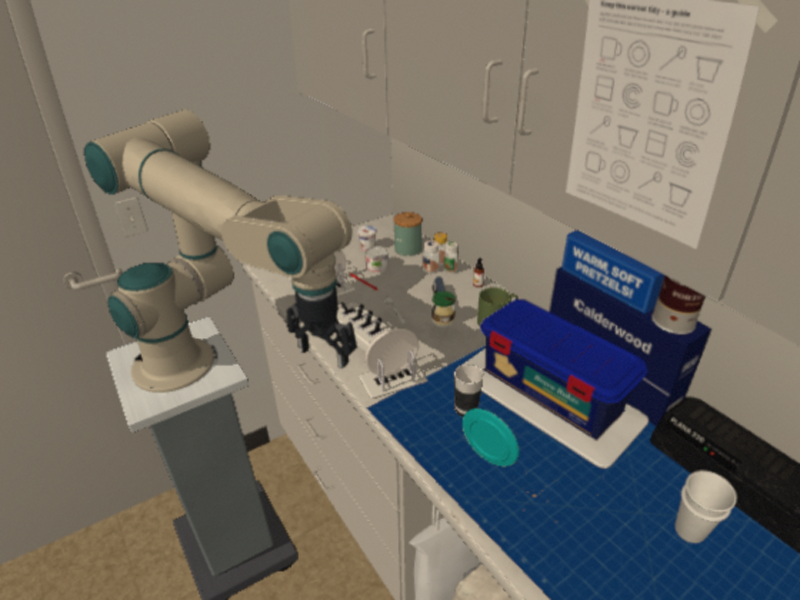

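The top view shows the rack at (285,355) with two standing plates, the switch box at (405,363), and the stand with a white plate at (484,375). The turquoise look-alike is at (620,370). Candidates for plate C are the white stand plate (484,375), the rack plates (292,350) and (310,350), and the turquoise one. By the description I choose the white plate in the stand.

```bash
python3 - <<'E'
from h import *
f=load('top0')['frame']
cv2.imwrite('pics/c1.png',np.vstack([cv2.resize(f[205:280,160:265],(800,571),interpolation=2)]))
cv2.imwrite('pics/c2.png',cv2.resize(f[220:290,255:360],(800,533),interpolation=2))
E
```

```text
(no output)
```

View pics/c1.png

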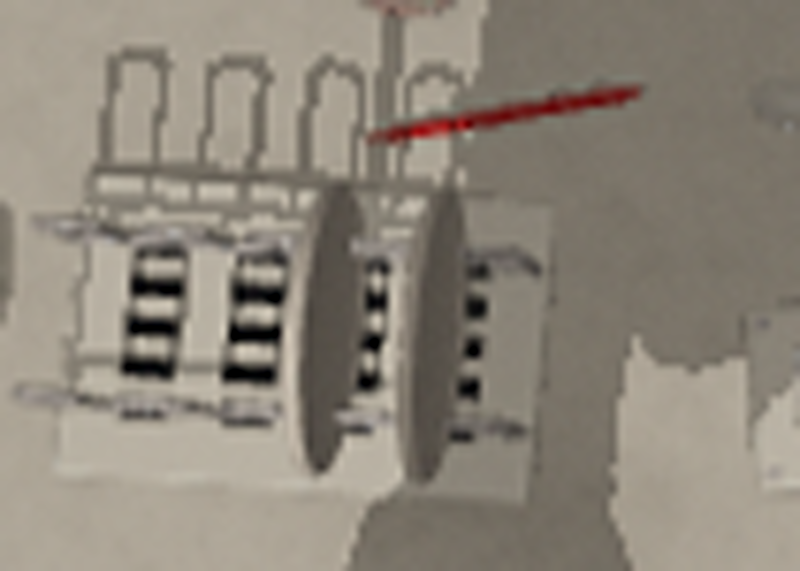

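View pics/c2.png

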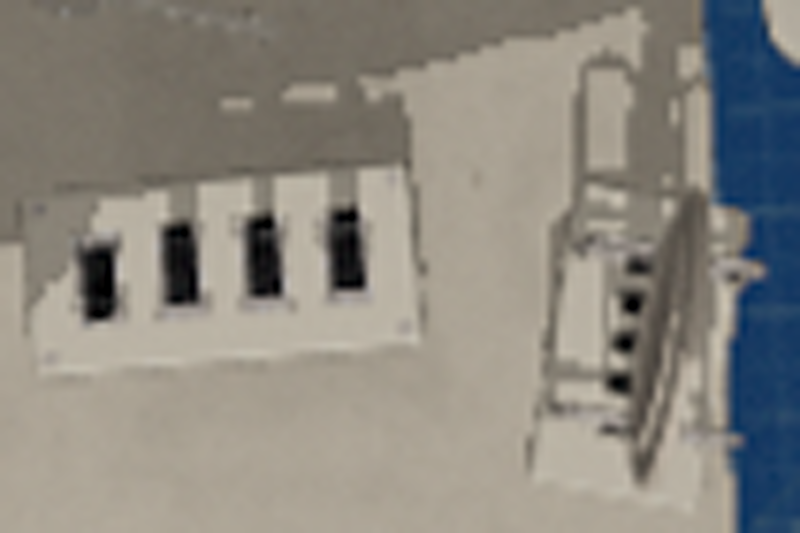

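The crops show rack plates at (330,330) and (432,330), which are places 3 and 4, since the drain slots at x≈155 and 255 are free. Place 1 is therefore the target. Stand plate C is white and leaning, with its edge along (695,190)-(640,480). Levers 2–4 look on (tips up) and lever 1 off. Next I work out poses and predicted lever projections.

```bash
python3 - <<'E'
from h import *
c=load('top0'); s=load('side0')
A=lambda p:np.array(p)/ (800/105)+[160,205]
B=lambda p:np.array(p)/ (800/105)+[255,220]
np.set_printoptions(precision=4,suppress=True)
r=px2w(c,A([(58,475),(525,500),(550,205)]),0.01)[:,:2]
print('rack',r,np.linalg.norm(np.diff(r,axis=0),axis=1))
b=px2w(c,B([(40,375),(415,345),(405,165),(22,203)]),0.04)[:,:2]
print('box',b,np.linalg.norm(np.diff(b,axis=0),axis=1))
t=px2w(c,B([(530,480),(695,508),(560,205)]),0.01)[:,:2]
print('stand',t,np.linalg.norm(t[1]-t[0]),np.linalg.norm(t[2]-t[0]))
# box
ctr=b.mean(0); ex=(b[2]+b[3]-b[0]-b[1]);ex/=np.linalg.norm(ex); ey=np.array([-ex[1],ex[0]])
print('boxc',ctr,'yaw',np.arctan2(ex[1],ex[0]))
for i in range(4):
    p=ctr+ey*(60-40*i)/1e3
    for a in(.4,-.4):
        q=np.r_[p+ex*.05*np.sin(a),.032+.05*np.cos(a)]
        print(i+1,a,q,(w2px(c,q)-[255,220])*800/105, w2px(s,q)*800/560)
# rack places
exr=(r[2]-r[1])/np.linalg.norm(r[2]-r[1]); 
ey2=(r[0]-r[1])/np.linalg.norm(r[0]-r[1]); exr=exr+np.array([ey2[1],-ey2[0]]);exr/=np.linalg.norm(exr)
eyr=np.array([-exr[1],exr[0]]); cr=(r[0]+r[1])/2+exr*.075
print('rackc',cr,'yaw',np.arctan2(exr[1],exr[0]))
for i in range(4):
    p=cr+eyr*(.075-.05*i); print(i+1,p,[((w2px(c,np.r_[p+exr*d,z])-[160,205])*800/105)[0] for d,z in((0,.16),(0,0.01),(-.07,.09),(.07,.09))])
E
```

```text
rack [[0.4293 0.2661]
 [0.4218 0.0377]
 [0.5674 0.0319]] [0.2285 0.1457]
box [[ 0.429  -0.0808]
 [ 0.4473 -0.2609]
 [ 0.5341 -0.255 ]
 [ 0.5114 -0.0694]] [0.181 0.087 0.187]
stand [[ 0.3842 -0.3198]
 [ 0.3727 -0.4003]
 [ 0.5188 -0.334 ]] 0.08126786387053395 0.13532286936937218
boxc [ 0.4805 -0.1665] yaw 0.10201344973117296
1 0.4 [ 0.4937 -0.1048  0.0781] [[ 90.7998 235.8436]] [[352.5449 298.0082]]
1 -0.4 [ 0.455  -0.1088  0.0781] [[ 96.7951 318.7435]] [[340.9719 303.219 ]]
2 0.4 [ 0.4978 -0.1446  0.0781] [[175.4216 229.0912]] [[360.9236 304.3527]]
2 -0.4 [ 0.459  -0.1486  0.0781] [[181.7963 311.9126]] [[349.2548 309.7375]]
3 0.4 [ 0.5019 -0.1844  0.0781] [[259.9481 222.3599]] [[369.5986 310.9192]]
3 -0.4 [ 0.4631 -0.1884  0.0781] [[266.7016 305.1077]] [[357.8361 316.4871]]
4 0.4 [ 0.5059 -0.2242  0.0781] [[344.3935 215.6486]] [[378.5842 317.7182]]
4 -0.4 [ 0.4672 -0.2282  0.0781] [[351.5257 298.3276]] [[366.7302 323.4791]]
rackc [0.5005 0.1492] yaw -0.036246831845582854
1 [0.5032 0.2241] [array([ 64.2025, 299.9394]), array([154.1918, 325.5985]), array([ 92.7411, 463.7045]), array([124.1621, 164.0207])]
2 [0.5014 0.1742] [array([177.4041, 306.4445]), array([255.61  , 331.4343]), array([201.0299, 469.8539]), array([230.6615, 170.2177])]
3 [0.4996 0.1242] [array([290.4165, 312.9634]), array([356.8944, 337.2839]), array([309.1535, 476.0308]), array([337.0053, 176.4156])]
4 [0.4978 0.0742] [array([403.2725, 319.498 ]), array([458.0689, 343.1487]), array([417.1409, 482.237 ]), array([443.2211, 182.6159])]
```

Levers 2–4 are on and lever 1 is off, matching the projections. The goal is lever 1 on, lever 2 off, and 3 and 4 left on. Next is an overlay check of the stand plate in both cameras.

```bash
cat >> h.py <<'E'
def disc(c0,yaw,lean=0,th=.012,r=.07):
    a=np.linspace(0,2*np.pi,60); ex=np.array([np.cos(yaw),np.sin(yaw),0]);ey=np.array([-ex[1],ex[0],0])
    up=np.array([0,0,1])*np.cos(lean)+ey*np.sin(lean); n=np.cross(up,ex)
    return [np.array(c0)+s*th/2*n+r*(np.cos(a)[:,None]*ex+np.sin(a)[:,None]*up) for s in(1,-1)]
def draw(c,img,lines,off,k,col):
    for L in lines: cv2.polylines(img,[np.int32((w2px(c,L)-off+.5)*k)],False,col,1,cv2.LINE_AA)
def trayl(c0,yaw,w,d=.15,z=.0):
    ex=np.array([np.cos(yaw),np.sin(yaw)]);ey=np.array([-ex[1],ex[0]])
    return [np.array([np.r_[c0+ex*d/2*a+ey*w/2*b,z] for a,b in((-1,-1),(-1,1),(1,1),(1,-1),(-1,-1))])]
def pins(c0,yaw,x=.04,g=.012):
    ex=np.array([np.cos(yaw),np.sin(yaw)]);ey=np.array([-ex[1],ex[0]])
    return [np.array([np.r_[c0+ex*x*a+ey*g*b,0.01],np.r_[c0+ex*x*a+ey*g*b,0.098]]) for a in(-1,1) for b in(-1,1)]
E
python3 - <<'E'
from h import *
t=load('top0');s=load('side0'); p=np.array([.450,-.3687]);yaw=-.12
out=[]
for c,(x,y,w,h) in((t,(320,220,40,75)),(s,(240,200,75,80))):
    k=600/h; k=int(k)
    im=cv2.resize(c['frame'][y:y+h,x:x+w],None,fx=k,fy=k,interpolation=2)
    im0=im.copy()
    draw(c,im,disc(np.r_[p,.091],yaw),[x,y],k,(0,0,255))
    draw(c,im,trayl(p,yaw,.086),[x,y],k,(0,200,0)); draw(c,im,pins(p,yaw),[x,y],k,(255,0,0))
    out.append(np.vstack([im,np.zeros((600-im.shape[0],im.shape[1],3),np.uint8)]))
o=np.hstack(out)[:,:800];print(o.shape);cv2.imwrite('pics/ov1.png',o)
E
```

```text
(600, 800, 3)
```

View pics/ov1.png

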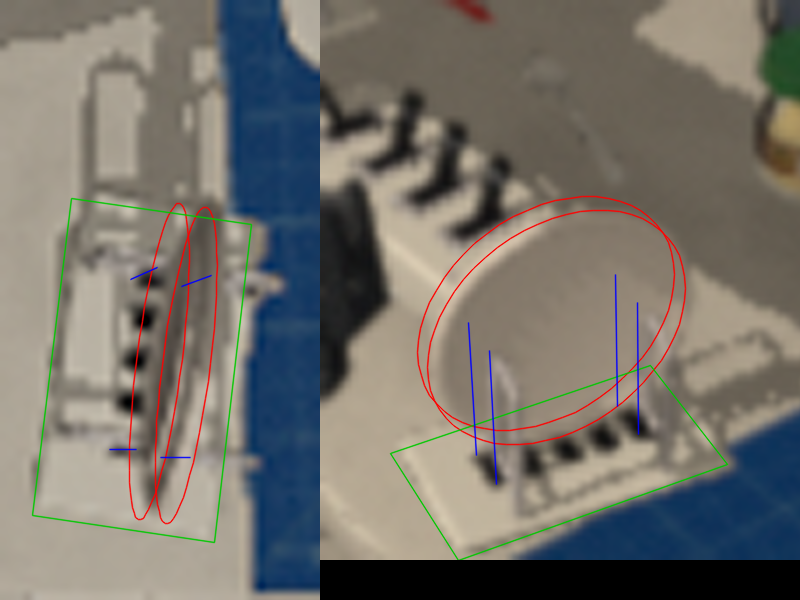

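```bash
python3 - <<'E'
from h import *
from scipy.spatial.transform import Rotation as R
np.set_printoptions(precision=4,suppress=True)
s=robot.read_state();print(s['time'],s['position'],s['orientation'],s['grip_width'],s['ft_force'])
t=load('top0');p=np.array([.452,-.370]);yaw=-.14
# hairpin check: outer/inner right pin tops, k=8 crop coordinates
for g in(.012,.038,-.012,-.038):
  for l in pins(p,yaw,g=abs(g)): pass
  ex=np.array([np.cos(yaw),np.sin(yaw)]);ey=np.array([-ex[1],ex[0]])
  print(g,[((w2px(t,np.r_[p+ex*a+ey*g,.098])-[320,220])*8)[0] for a in(-.04,.04)])
E
```

```text
0.1 [ 0.2367 -0.4686  0.4039] [[ 0.8926  0.4509 -0.0006]
 [ 0.4509 -0.8926  0.0013]
 [ 0.0001 -0.0015 -1.    ]] 0.0853240908842769 [-0.4299  0.5409 -0.2846]
0.012 [array([133.2343, 439.6643]), array([158.564 , 259.0082])]
0.038 [array([ 74.468 , 429.8854]), array([100.3346, 249.4241])]
-0.012 [array([187.5503, 448.7113]), array([212.3835, 267.871 ])]
-0.038 [array([246.4731, 458.5348]), array([270.7674, 277.4901])]
```

Call:
step_arm([
  [[8.6,3.88,0],[0,0,-7],0],
  [[8.6,3.88,0],[0,0,-7],0],
  [[8.6,3.88,0],[0,0,-7],0],
  [[8.6,3.88,0],[0,0,-7],0],
  [[8.6,3.88,0],[0,0,-7],0],
  [[8.6,3.88,0],[0,0,-7],0],
  [[8.6,3.88,0],[0,0,-7],0],
  [[8.6,3.88,0],[0,0,-7],0],
  [[8.6,3.88,0],[0,0,-7],0],
  [[8.6,3.88,0],[0,0,-7],0],
])

```text
time: 0.93
position: [0.4508, -0.3723, 0.4046]
orientation: [[0.99, -0.144, -0.001], [-0.144, -0.99, -0.0], [-0.001, 0.0, -1.0]]
ft_force: [-0.4, -0.2, 0.7]
grip_width: 0.0425
grasp_force: 0.0
```

```bash
python3 - <<'E'
from h import *
s=snap('side','side1');t=snap('top','top1')
c=s;x,y,w,h,k=200,150,133,100,6
im=cv2.resize(c['frame'][y:y+h,x:x+w],None,fx=k,fy=k,interpolation=2)
rp=np.array([.5032,.2241]);ex=np.array([np.cos(-.036),np.sin(-.036)]);ey=np.array([-ex[1],ex[0]])
draw(c,im,disc(np.r_[rp,.091],-.036),[x,y],k,(0,0,255))
draw(c,im,disc(np.r_[rp-ey*.1,.091],-.036),[x,y],k,(0,0,255))
draw(c,im,trayl(rp-ey*.075,-.036,.236),[x,y],k,(0,200,0))
cv2.imwrite('pics/s1.png',im)
E
```

```text
(no output)
```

View pics/s1.png

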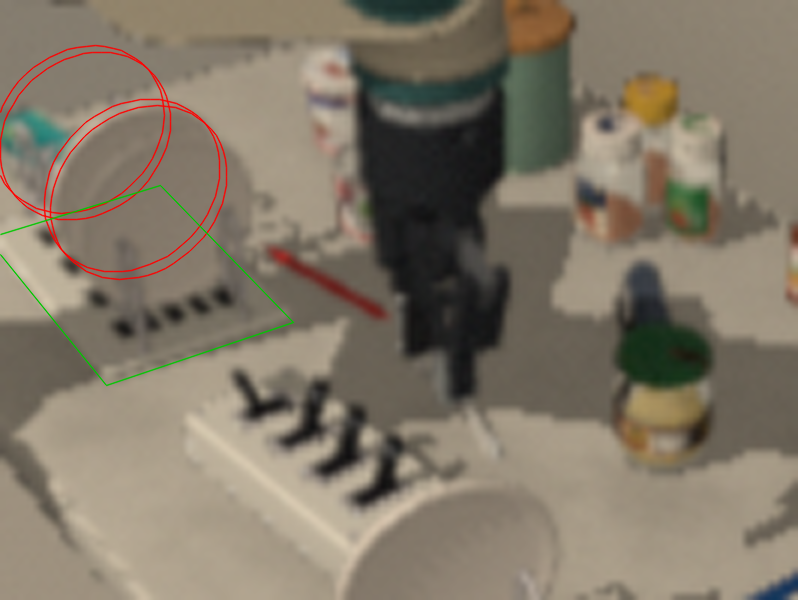

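The picture shows the gripper over the stand plate. The rack tray outline fits, and lever 1 at (250,395) leans to the robot while levers 2–4 lean away. Now I descend and close.

Call:
step_arm([
  [[0,0,-1.5],[0,0,0],0],
  [[0,0,-2.6],[0,0,0],0],
  [[0,0,-3.4],[0,0,0],0],
  [[0,0,-4.0],[0,0,0],0],
  [[0,0,-4.4],[0,0,0],0],
  [[0,0,-4.4],[0,0,0],0],
  [[0,0,-4.4],[0,0,0],-0.4],
  [[0,0,-4.4],[0,0,0],-0.6],
  [[0,0,-4.4],[0,0,0],-1],
  [[0,0,-4.4],[0,0,0],-1],
])

```text
time: 1.87
position: [0.4519, -0.3719, 0.2965]
orientation: [[0.99, -0.143, 0.002], [-0.143, -0.99, -0.002], [0.002, 0.002, -1.0]]
ft_force: [-0.6, -0.8, 4.4]
grip_width: 0.0114
grasp_force: 59.7
```

Call:
step_arm([
  [[0,0,0],[0,0,0],-1],
  [[0,0,0],[0,0,0],-1],
  [[0,0,0],[0,0,0],-1],
  [[0,0,0],[0,0,0],-1],
])

```text
time: 2.2
position: [0.4519, -0.3719, 0.2965]
orientation: [[0.99, -0.143, 0.002], [-0.143, -0.99, -0.002], [0.002, 0.002, -1.0]]
ft_force: [-0.9, -0.1, 6.2]
grip_width: 0.0112
grasp_force: 59.9
```

Call:
step_arm([
  [[0,0,0.3],[0,0,0],-1],
  [[0,0,0.8],[0,0,0],-1],
  [[0,0,1.6],[0,0,0],-1],
  [[0,0,2.6],[0,0,0],-1],
  [[0,0,3.7],[0,0,0],-1],
  [[0,0,4.8],[0,0,0],-1],
  [[0,0,5.9],[0,0,0],-1],
  [[0,0,7.0],[0,0,0],-1],
  [[0,0,8.0],[0,0,0],-1],
  [[0,0,8.0],[0,0,0],-1],
])

```text
time: 3.03
position: [0.4511, -0.3708, 0.5019]
orientation: [[0.99, -0.142, 0.007], [-0.142, -0.99, -0.007], [0.008, 0.006, -1.0]]
ft_force: [0.4, 0.0, -1.4]
grip_width: 0.0112
grasp_force: 59.0
```

Call:
step_arm([
  [[0.1,0.6,0],[0,0,0.1],-1],
  [[0.2,1.6,0],[0,0,0.2],-1],
  [[0.3,2.8,0],[0,0,0.3],-1],
  [[0.4,4.0,0],[0,0,0.4],-1],
  [[0.5,5.2,0],[0,0,0.5],-1],
  [[0.6,6.4,0],[0,0,0.6],-1],
  [[0.7,7.6,0],[0,0,0.7],-1],
  [[0.8,8.8,0],[0,0,0.8],-1],
  [[0.9,10.0,0],[0,0,0.9],-1],
  [[1.0,11.0,0],[0,0,1.0],-1],
])

```text
time: 3.87
position: [0.4765, -0.0946, 0.4941]
orientation: [[0.999, -0.054, -0.001], [-0.054, -0.999, 0.001], [-0.001, -0.001, -1.0]]
ft_force: [-0.1, -0.0, -2.8]
grip_width: 0.0112
grasp_force: 59.0
```

Call:
step_arm([
  [[0.1,1.0,0],[0,0,0.1],-1],
  [[0.2,2.2,0],[0,0,0.2],-1],
  [[0.4,3.6,0],[0,0,0.2],-1],
  [[0.5,5.0,0],[0,0,0.2],-1],
  [[0.7,6.4,0],[0,0,0.2],-1],
  [[0.8,7.8,0],[0,0,0.2],-1],
  [[0.9,9.2,0],[0,0,0.2],-1],
  [[1.0,10.4,0],[0,0,0.2],-1],
  [[1.06,11.6,0],[0,0,0.2],-1],
  [[1.08,12.4,0],[0,0,0.2],-1],
])

```text
time: 4.7
position: [0.5034, 0.216, 0.4935]
orientation: [[0.999, -0.036, -0.002], [-0.036, -0.999, -0.0], [-0.002, 0.0, -1.0]]
ft_force: [0.8, -0.6, -2.8]
grip_width: 0.0111
grasp_force: 59.0
```

Call:
step_arm([
  [[0,0.3,0],[0,0,0],-1],
  [[0,0.4,0],[0,0,0],-1],
  [[0,0.4,0],[0,0,0],-1],
  [[0,0.4,0],[0,0,0],-1],
])

```text
time: 5.03
position: [0.5039, 0.2225, 0.4946]
orientation: [[0.999, -0.039, -0.0], [-0.039, -0.999, -0.001], [-0.0, 0.001, -1.0]]
ft_force: [-0.4, 0.3, -3.0]
grip_width: 0.0111
grasp_force: 59.1
```

Call:
step_arm([
  [[0,0,-0.8],[0,0,0],-1],
  [[0,0,-1.8],[0,0,0],-1],
  [[0,0,-2.8],[0,0,0],-1],
  [[0,0,-3.5],[0,0,0],-1],
  [[0,0,-3.9],[0,0,0],-1],
  [[0,0,-3.9],[0,0,0],-1],
])

```text
time: 5.53
position: [0.5038, 0.2223, 0.3948]
orientation: [[0.999, -0.04, -0.004], [-0.04, -0.999, -0.002], [-0.004, 0.002, -1.0]]
ft_force: [-1.2, -0.5, -3.3]
grip_width: 0.0114
grasp_force: 59.0
```

```bash
python3 - <<'E'
from h import *
st=robot.read_state();print(st['position'])
s=snap('side','side2');t=snap('top','top2')
P=np.array(st['position']);yaw=-.038
out=[]
for c,(x,y,w,h) in((t,(155,200,60,80)),(s,(170,130,66,80))):
    k=7 if c is t else 6
    im=cv2.resize(c['frame'][y:y+h,x:x+w],None,fx=k,fy=k,interpolation=2)
    draw(c,im,disc(np.r_[P[:2],P[2]-.2965+.091],yaw),[x,y],k,(0,0,255))
    rp=np.array([.5032,.2241]);ry=-.036
    draw(c,im,pins(rp,ry),[x,y],k,(255,0,0));draw(c,im,pins(rp,ry,g=.038),[x,y],k,(255,0,255))
    out.append(np.vstack([im,np.zeros((600-im.shape[0],im.shape[1],3),np.uint8)]))
o=np.hstack(out)[:,:800];cv2.imwrite('pics/ov2.png',o)
E
```

```text
[0.50375138 0.22234878 0.394813  ]
```

View pics/ov2.png

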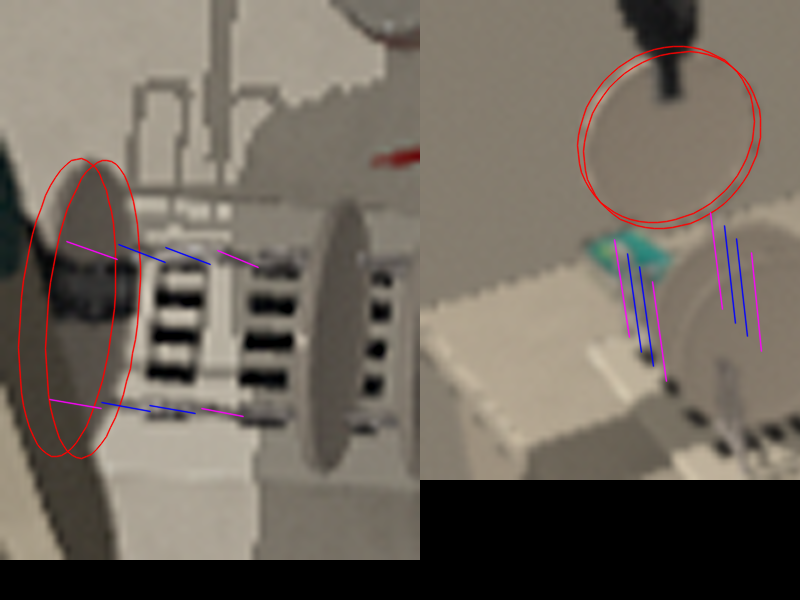

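The held plate hangs upright over place 1: its outline is at (90,310) in the top crop and (668,138) in the side crop. The drain slots sit about 0.5 px left of my prediction, so I shift +3 mm in y and lower while watching force.

Call:
step_arm([
  [[0,0.12,-0.2],[0,0,0],-1],
  [[0,0.12,-0.5],[0,0,0],-1],
  [[0,0.12,-0.8],[0,0,0],-1],
  [[0,0.12,-1.1],[0,0,0],-1],
  [[0,0.12,-1.3],[0,0,0],-1],
  [[0,0.12,-1.3],[0,0,0],-1],
])

```text
time: 6.13
position: [0.5036, 0.2263, 0.3628]
orientation: [[0.999, -0.038, -0.003], [-0.038, -0.999, -0.001], [-0.003, 0.001, -1.0]]
ft_force: [-0.1, 0.4, -3.6]
grip_width: 0.0113
grasp_force: 59.1
```

Call:
step_arm([
  [[0,0,-0.2],[0,0,0],-1],
  [[0,0,-0.4],[0,0,0],-1],
  [[0,0,-0.6],[0,0,0],-1],
  [[0,0,-0.8],[0,0,0],-1],
  [[0,0,-0.8],[0,0,0],-1],
])

```text
time: 6.55
position: [0.5036, 0.2264, 0.3432]
orientation: [[0.999, -0.038, -0.002], [-0.038, -0.999, -0.001], [-0.002, 0.001, -1.0]]
ft_force: [-0.8, 0.3, -2.9]
grip_width: 0.0112
grasp_force: 59.1
```

Call:
step_arm([
  [[0,0,-0.2],[0,0,0],-1],
  [[0,0,-0.5],[0,0,0],-1],
  [[0,0,-0.8],[0,0,0],-1],
  [[0,0,-1.1],[0,0,0],-1],
  [[0,0,-1.4],[0,0,0],-1],
  [[0,0,-1.6],[0,0,0],-1],
  [[0,0,-1.7],[0,0,0],-1],
  [[0,0,-1.7],[0,0,0],-1],
])

```text
time: 7.22
position: [0.5036, 0.2264, 0.3013]
orientation: [[0.999, -0.038, -0.001], [-0.038, -0.999, -0.001], [-0.001, 0.001, -1.0]]
ft_force: [0.4, -0.2, -2.5]
grip_width: 0.011
grasp_force: 59.1
```

Call:
step_arm([
  [[0,0,-0.06],[0,0,0],-1],
  [[0,0,-0.1],[0,0,0],-1],
  [[0,0,-0.14],[0,0,0],-1],
  [[0,0,-0.17],[0,0,0],-1],
  [[0,0,-0.17],[0,0,0],-1],
])

```text
time: 7.63
position: [0.5037, 0.2264, 0.2979]
orientation: [[0.999, -0.038, -0.0], [-0.038, -0.999, -0.0], [-0.0, 0.0, -1.0]]
ft_force: [-0.7, -0.5, -1.8]
grip_width: 0.0113
grasp_force: 59.1
```

Call:
step_arm([
  [[0,0,-0.03],[0,0,0],-1],
  [[0,0,-0.06],[0,0,0],-1],
  [[0,0,-0.08],[0,0,0],-1],
  [[0,0,-0.08],[0,0,0],-1],
])

```text
time: 7.97
position: [0.5039, 0.2264, 0.2966]
orientation: [[0.999, -0.038, 0.001], [-0.038, -0.999, 0.0], [0.001, -0.0, -1.0]]
ft_force: [0.3, -0.3, 0.1]
grip_width: 0.0116
grasp_force: 59.7
```

Call:
step_arm([
  [[0,0,-0.03],[0,0,0],-1],
  [[0,0,-0.04],[0,0,0],-1],
  [[0,0,-0.04],[0,0,0],-0.65],
  [[0,0,-0.04],[0,0,0],-0.5],
  [[0,0,-0.04],[0,0,0],-0.3],
  [[0,0,-0.04],[0,0,0],-0.2],
  [[0,0,-0.04],[0,0,0],-0.2],
])

```text
time: 8.55
position: [0.5037, 0.2264, 0.2948]
orientation: [[0.999, -0.038, -0.0], [-0.038, -0.999, -0.0], [-0.0, 0.0, -1.0]]
ft_force: [0.7, 0.5, 0.0]
grip_width: 0.0341
grasp_force: 0.0
```

Call:
step_arm([
  [[0,0,0.3],[0,0,0],-0.2],
  [[0,0,0.9],[0,0,0],-0.2],
  [[0,0,1.8],[0,0,0],-0.2],
  [[0,0,2.9],[0,0,0],-0.2],
  [[0,0,4.0],[0,0,0],-0.2],
  [[0,-1.2,4.8],[0,0,0],-0.4],
  [[0,-2.4,5.0],[0,0,0],-0.6],
  [[0,-3.6,5.0],[0,0,0],-1],
  [[0,-4.8,5.0],[0,0,0],-1],
  [[0,-6,5.0],[0,0,0],-1],
])

```text
time: 9.38
position: [0.5034, 0.0751, 0.4209]
orientation: [[0.999, -0.038, 0.001], [-0.038, -0.999, -0.0], [0.001, -0.0, -1.0]]
ft_force: [-0.5, 0.0, -0.0]
grip_width: 0.0003
grasp_force: 0.0
```

```bash
python3 - <<'E'
from h import *
s=snap('side','side3');t=snap('top','top3')
ctr=np.array([.482,-.165]);yaw=.10
ex=np.array([np.cos(yaw),np.sin(yaw)]);ey=np.array([-ex[1],ex[0]])
out=[]
for c,(x,y,w,h),k in((t,(250,230,65,50),6),(s,(220,190,66,50),6),(t,(155,200,65,50),6),(s,(165,130,66,50),6)):
    im=cv2.resize(c['frame'][y:y+h,x:x+w],None,fx=k,fy=k,interpolation=2)
    L=[]
    ang=[-.4,.4,.4,.4]
    for i in range(4):
        p=ctr+ey*(.06-.04*i);a=ang[i]
        L.append(np.array([np.r_[p+ex*.02*np.sin(a),.032+.02*np.cos(a)],np.r_[p+ex*.05*np.sin(a),.032+.05*np.cos(a)]]))
    draw(c,im,L,[x,y],k,(0,0,255)); draw(c,im,trayl(ctr,yaw,.19,.09,.04),[x,y],k,(0,200,0))
    draw(c,im,disc([.504,.226,.091],-.037),[x,y],k,(255,0,0))
    out.append(im)
o=np.vstack([np.hstack(out[:2]),np.hstack(out[2:])]);cv2.imwrite('pics/ov3.png',o)
E
```

```text
(no output)
```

View pics/ov3.png

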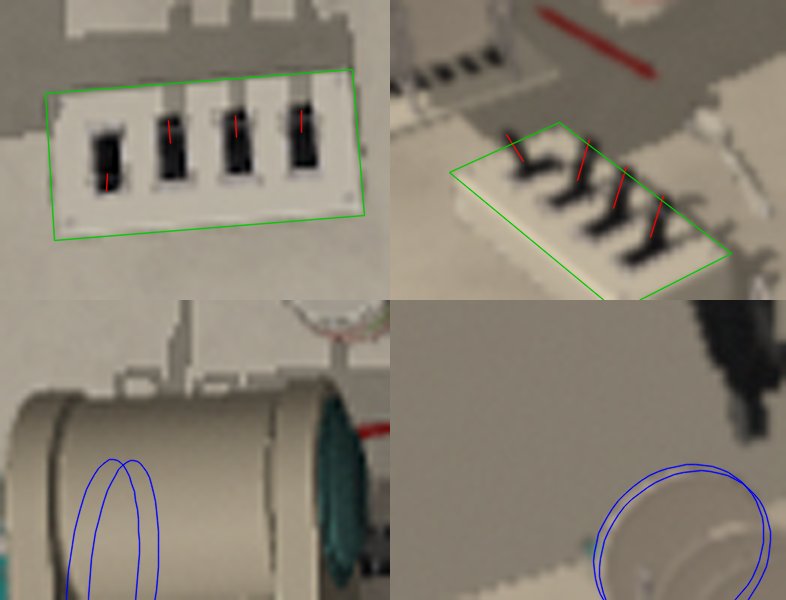

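Call:
step_arm([
  [[-0.6,-1.2,0],[0,0,0.3],-1],
  [[-1.2,-2.6,0],[0,0,0.7],-1],
  [[-1.9,-4.0,0],[0,0,1.1],-1],
  [[-2.6,-5.4,-0.5],[0,0,1.6],-1],
  [[-3.2,-6.7,-1.4],[0,0,1.6],-1],
  [[-3.3,-7.45,-2.4],[0,0,1.6],-1],
  [[-3.3,-7.45,-3.5],[0,0,1.6],-1],
  [[-3.3,-7.45,-4.5],[0,0,1.6],-1],
  [[-3.3,-7.45,-4.8],[0,0,1.6],-1],
  [[-3.3,-7.45,-4.8],[0,0,1.6],-1],
])

```text
time: 10.32
position: [0.421, -0.1094, 0.2985]
orientation: [[0.995, 0.101, -0.004], [0.101, -0.995, 0.001], [-0.003, -0.002, -1.0]]
ft_force: [-0.7, 0.3, -0.2]
grip_width: -0.0
grasp_force: 0.0
```

Call:
step_arm([
  [[0,0,-1.2],[0,0,0],-1],
  [[0,0,-2.2],[0,0,0],-1],
  [[0,0,-2.5],[0,0,0],-1],
  [[0,0,-2.5],[0,0,0],-1],
  [[0.5,0.05,-2.5],[0,0,0],-1],
  [[0.9,0.1,-2.5],[0,0,0],-1],
  [[1.3,0.13,-2.5],[0,0,0],-1],
  [[1.7,0.17,-2.5],[0,0,0],-1],
  [[1.95,0.2,-2.5],[0,0,0],-1],
  [[1.95,0.2,-2.5],[0,0,0],-1],
])

```text
time: 11.15
position: [0.4714, -0.1047, 0.2397]
orientation: [[0.995, 0.102, 0.003], [0.102, -0.995, -0.001], [0.003, 0.001, -1.0]]
ft_force: [-0.2, 0.1, -0.3]
grip_width: 0.0001
grasp_force: 0.0
```

Call:
step_arm([
  [[-0.5,0,0],[0,0,0],-1],
  [[-1,0,0.6],[0,0,0],-1],
  [[-1,0,1.8],[0,0,0],-1],
  [[-1,0,2.8],[0,0,0],-1],
  [[-1,0,2.8],[0,0,0],-1],
])

```text
time: 11.57
position: [0.4456, -0.1051, 0.3142]
orientation: [[0.995, 0.101, 0.01], [0.101, -0.995, -0.003], [0.01, 0.004, -1.0]]
ft_force: [0.1, 0.3, 0.5]
grip_width: -0.0
grasp_force: 0.0
```

Call:
step_arm([
  [[1,-0.4,0],[0,0,0],-1],
  [[2.2,-0.9,0],[0,0,0],-1],
  [[3.38,-1.4,0],[0,0,0],-1],
  [[3.38,-1.4,0],[0,0,0],-1],
  [[3.38,-1.4,0],[0,0,0],-1],
  [[3.38,-1.4,-1.2],[0,0,0],-1],
  [[3.38,-1.4,-2.4],[0,0,0],-1],
  [[3.38,-1.4,-3.15],[0,0,0],-1],
  [[3.38,-1.4,-3.15],[0,0,0],-1],
  [[3.38,-1.4,-3.15],[0,0,0],-1],
])

```text
time: 12.4
position: [0.5288, -0.1395, 0.2292]
orientation: [[0.995, 0.101, -0.001], [0.101, -0.995, 0.0], [-0.001, -0.0, -1.0]]
ft_force: [0.4, -0.5, 1.1]
grip_width: -0.0001
grasp_force: 0.0
```

Call:
step_arm([
  [[-0.4,-0.04,0],[0,0,0],-1],
  [[-0.8,-0.08,0],[0,0,0],-1],
  [[-1.2,-0.12,0],[0,0,0],-1],
  [[-1.6,-0.16,0],[0,0,0],-1],
  [[-1.75,-0.18,0],[0,0,0],-1],
  [[-1.75,-0.18,0],[0,0,0],-1],
  [[-0.9,-0.1,0.3],[0,0,0],-1],
  [[-0.6,-0.1,1.6],[0,0,0],-1],
  [[-0.6,-0.1,3.0],[0,0,0],-1],
  [[-0.6,-0.1,4.5],[0,0,0],-1],
])

```text
time: 13.23
position: [0.5149, -0.142, 0.3429]
orientation: [[0.995, 0.102, -0.0], [0.102, -0.995, 0.0], [-0.0, -0.0, -1.0]]
ft_force: [0.8, 0.6, -0.2]
grip_width: -0.0001
grasp_force: 0.0
```

Call:
step_arm([
  [[-0.8,-1.2,1],[0,0,0],-1],
  [[-1.6,-2.6,2],[0,0,0],-1],
  [[-2.4,-4,2.5],[0,0,0],-1],
  [[-3,-5.4,2.5],[0,0,0],-1],
  [[-3.6,-6.8,2.5],[0,0,0],-1],
  [[-4,-8,2.5],[0,0,0],-1],
  [[-4,-9,2.5],[0,0,0],-1],
  [[-4,-10,2.5],[0,0,0],-1],
  [[-4,-10,2.5],[0,0,0],-1],
])

```text
time: 13.98
position: [0.4137, -0.3957, 0.4042]
orientation: [[0.995, 0.098, 0.0], [0.098, -0.995, -0.002], [0.0, 0.002, -1.0]]
ft_force: [0.2, -0.1, -0.4]
grip_width: 0.0001
grasp_force: 0.0
```

```bash
python3 - <<'E'
from h import *
s=snap('side','side4');t=snap('top','top4')
out=[cv2.resize(c['frame'][y:y+h,x:x+w],None,fx=k,fy=k,interpolation=2) for c,(x,y,w,h),k in((t,(250,230,65,50),6),(s,(220,190,66,50),6),(t,(155,200,65,50),6),(s,(165,130,66,50),6))]
cv2.imwrite('pics/f.png',np.vstack([np.hstack(out[:2]),np.hstack(out[2:])]))
E
```

```text
(no output)
```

View pics/f.png

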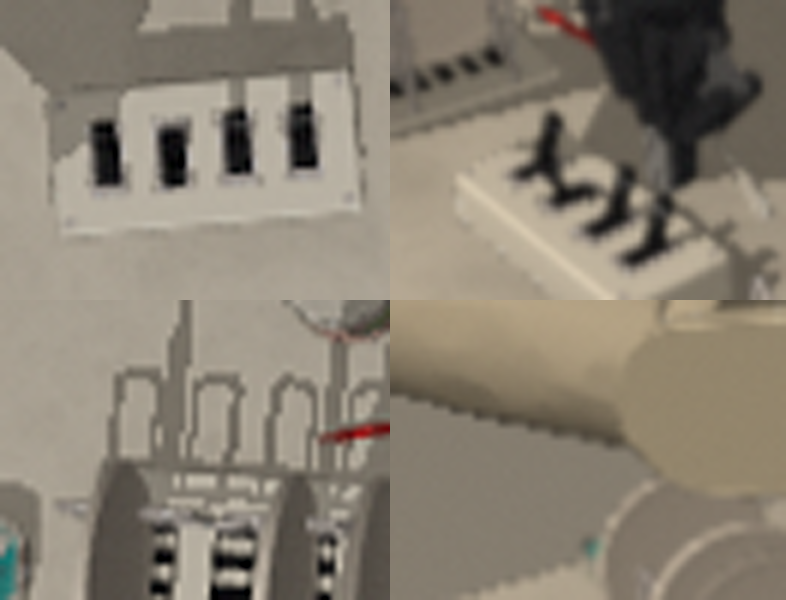

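The plate stands in place 1 at (120,530), with place 2 empty. Levers 1, 3 and 4 lean away and lever 2 at (172,155) leans to the robot, as required. The arm touches nothing.

```bash
python3 -c "
from workcell import robot
print(robot.close_job())"
```

```text
the job is handed in; nothing more can be done
None
```

The job is handed in at about 14 s on the robot's clock: plate C stands upright in rack place 1, and levers 1, 3 and 4 are on with lever 2 off. The final pictures confirmed this, but no verdict was returned.

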